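Empty the tumbler of drawer knobs and hang it to dry

TASK

Take the metal tumbler out of its sloping stand without spilling, and pour all five wooden drawer knobs from it into the bowl. Then hang the empty tumbler upside down on the slanting peg of the drying rack, pushed on as far as it will go, and let go of it. Leave the bowl and the other goods where they stand.

Things in the scene. Friction and masses are not known exactly. Their poses are not given: they have to be found in the camera images.
- cup: Straight steel tumbler, no handle: outer diameter 62, height 110, wall 4, floor 6 mm, 0.13 to 0.21 kg. Origin: centre of its underside; +z along its axis to the mouth. At the start it leans 45 degrees in the stand, mouth up and to the stand's +x, five knobs in it. Its upper 70 mm is free on the stand's +y and -y sides: grip across the diameter there, tool tilted about 45 degrees. Lifts straight up.
- cup_in (a point): Centre of the tumbler's inner floor, 6 mm above its underside.
- cup_rim (a point): Centre of the tumbler's mouth, 110 mm from its underside.
- stand: Fixed plywood stand, base plate 130 (x) x 100 (y) mm; origin: centre of its underside, +z up, +x towards the robot's left (world +y), turned up to 22 degrees towards the robot or 13 away. A 45 degree seat and back rest (42 mm wide, up to 70 mm along the tumbler's +x side) hold it with its underside's centre at x -30, z +45 mm. Cheeks flank the tumbler's lowest 28 mm. Highest point 75 mm.
- bowl: White ceramic bowl, loose, 0.6 kg, plain cone: diameter 100 at the foot and 176 at the rim, height 70, wall 5 mm; origin: centre of its underside.
- rack: Fixed wooden drying rack: base plate 130 (x) x 120 (y) x 14 mm with a block 40 x 50 mm, 59 mm high, centred at x -45 mm, that carries the peg (root at x -45, z +50 mm). Origin: centre of its underside, +z up; +x towards the robot's left (world +y), turned up to 22 degrees towards the robot or 13 away.
- peg: The rack's fixed steel peg, diameter 16, length 140 mm, leaning 45 degrees to the rack's +x. Origin: on its axis at its root; own +z runs up along it to the tip. The tumbler (inside 54 wide, 104 mm deep) goes over it until its inner floor meets the tip, its mouth then 36 mm from the root; let go, it hangs with its axis 19 mm below the peg's. Friction may stop it sliding down by itself.
- peg_tip (a point): Centre of the peg's tip.
- knob0: One of five like turned wooden knobs, ball head 19 mm in diameter on a 10 mm neck, 21 mm long, 10 g. Origin: centre of the neck's end.
- knob1: One of five like turned wooden knobs, ball head 19 mm in diameter on a 10 mm neck, 21 mm long, 10 g. Origin: centre of the neck's end.
- knob2: One of five like turned wooden knobs, ball head 19 mm in diameter on a 10 mm neck, 21 mm long, 10 g. Origin: centre of the neck's end.
- knob3: One of five like turned wooden knobs, ball head 19 mm in diameter on a 10 mm neck, 21 mm long, 10 g. Origin: centre of the neck's end.
- knob4: One of five like turned wooden knobs, ball head 19 mm in diameter on a 10 mm neck, 21 mm long, 10 g. Origin: centre of the neck's end.
- mug: Bystander: white mug, diameter 76, height 85 mm, standing beyond the work. Origin: centre of its underside.
- flask: Bystander: closed bottle, diameter 68, height 190 mm, standing beyond the work. Origin: centre of its underside.
- gift_box: Bystander: open cardboard box 150 x 200 x 50 mm with a plate in it, to the robot's right. Origin: centre of its underside.
There are look-alikes about, which are no part of the job. What is shaped like the stand but orange is not meant. Leave any blue look-alike of the cup alone.

How it is judged:
On the way, in this order (a step that is already met when the one before it is completed fails the run):
1. the tumbler is lifted out of the stand with all five knobs still in it (distance of cup from where it was at the start of the episode above 0.06 m and z of knob0 in the frame of cup between 0 and 0.11 m and distance between each of knob0, knob1, knob2, knob3, knob4 and cup_in below 0.11 m and z of knob1 in the frame of cup between 0 and 0.11 m and z of knob2 in the frame of cup between 0 and 0.11 m and z of knob3 in the frame of cup between 0 and 0.11 m and z of knob4 in the frame of cup between 0 and 0.11 m and contact force between cup and stand below 0.1 N), for 0.1 s.
2. all five knobs lie in the bowl (horizontal distance between each of knob0, knob1, knob2, knob3, knob4 and bowl below 0.085 m and z of knob0 in the frame of bowl between -0.005 and 0.075 m and z of knob1 in the frame of bowl between -0.005 and 0.075 m and z of knob2 in the frame of bowl between -0.005 and 0.075 m and z of knob3 in the frame of bowl between -0.005 and 0.075 m and z of knob4 in the frame of bowl between -0.005 and 0.075 m), for 0.3 s.
At the end, for the whole second after the job is handed in: All five knobs lie in the upright bowl (within 85 mm of its axis, below 75 mm over its underside); the tumbler hangs at rest, mouth down, on the peg: inner floor's centre within 32 mm of the tip (19 mm sideways is natural), axes within 0.3 rad; released (all of step 2 and distance between cup_in and peg_tip below 0.032 m and angle between the z axis of cup and the z axis of peg, either way round below 0.3 rad and angle between cup's own z axis and vertical above 1.9 rad and linear speed of cup below 0.03 m/s and angle between bowl's own z axis and vertical below 0.1 rad); the robot touches nothing.
It fails at once if the bowl is pushed more than 40 mm from its place (distance of bowl from where it was at the start of the episode above 0.04 m).
It fails at once if a bystander is moved more than 30 mm (distance of any of mug, flask, gift_box from where it was at the start of the episode above 0.03 m).
It fails at once if a knob is spilled onto the counter ((height (world z) of knob0 below 0.028 m and horizontal distance between knob0 and bowl above 0.1 m and distance between knob0 and cup_in above 0.115 m) or (height (world z) of knob1 below 0.028 m and horizontal distance between knob1 and bowl above 0.1 m and distance between knob1 and cup_in above 0.115 m) or (height (world z) of knob2 below 0.028 m and horizontal distance between knob2 and bowl above 0.1 m and distance between knob2 and cup_in above 0.115 m) or (height (world z) of knob3 below 0.028 m and horizontal distance between knob3 and bowl above 0.1 m and distance between knob3 and cup_in above 0.115 m) or (height (world z) of knob4 below 0.028 m and horizontal distance between knob4 and bowl above 0.1 m and distance between knob4 and cup_in above 0.115 m)).
It also fails if it takes over 67 s, if anything falls off the work surface, if the arm or the gripper's body presses on something with over 40 N, if the wrist force passes 120 N, or if a joint passes its speed limit or range.

ROBOT

A 6-joint arm with a two-finger parallel gripper is mounted at the origin on the work surface. World frame = base frame: x ahead of the robot, y to its left, z up, the work surface at z = 0. Lengths are in m, angles in rad, forces in N, time in s.
With the tool pointing down it reaches from about 0.275 to 0.875 m from the base axis. Payload 12.5 kg.
Tool frame: the origin (TCP) lies on the centre line of the jaws, within the pads' length; the fingertips stand r.finger_overhang ahead of it and the grasp point (between the pads) lies 3 mm ahead of it (r.finger_overhang is the distance from the TCP to the fingertips, in m); z points along the fingers, y is the direction in which the jaws open and shut (so a half turn about z gives the same grasp; the last joint's range is limited). The gripper opens to 85 mm and grips with 20 to 120 N. Pads are 22 mm wide; open, the fingers measure 114 mm over their backs; the gripper's body (76 mm by 85 mm) begins 54 mm behind the grasp point. The pads swing forward as they close: fully open they stand 13 mm farther back than shut.
Start: joints at [1.224, 0.351, 1.652, -0, 1.139, -0.085], TCP at [0.142, 0.531, 0.253] pointing down, gripper open.
Joint ranges: [-2.75, 2.75], [-0.79, 2.1], [0.01, 2.65], [-1.57, 4.71], [0.07, 3.14], [-2.87, 2.87]. Speed limits (rad/s): [2.22, 2.22, 2.79, 3.14, 3.14, 3.14].

INTERFACE

Orientations are given as a unit quaternion [x, y, z, w].
In Python, from cell import r, optics gives the robot as it stands. The module is installed in compiled form; this text tells all that it offers. Calls block until the motion is done:
- r.move_to(position, orientation): joint-space move of the TCP to a pose.
- r.move_linear(position, rot=None, vel=0.15): straight line of the TCP; rot=None keeps the orientation; vel is the mean speed in m/s.
- r.set_joints(angles): joint-space move.
- r.set_gripper(opening, squeeze=None): opening from 0.0 (shut) to 1.0 (fully open); squeeze is the grip in N (None keeps the last); returns when the fingers have stopped.
- r.sleep(seconds).
- r.inverse_kinematics(position, orientation): joint angles nearest the present ones, or None.
- optics.get_image(name): name is "side" or "top" or "wrist"; returns a dict with "pixels" (400x640x3 uint8, red, green, blue), "depth" (400x640 float32, m along the optical axis (not along the pixel's ray), 0 where there is no reading), "fx", "fy", "cx", "cy" (pixels), "camera_from_world" (4x4, takes a point from world to camera coordinates); the wrist camera has in their place "mount" (4x4, takes a point from camera to tool coordinates, whose origin is the TCP and whose axes are the flange's). Camera axes: x right, y down, z forward; pixel columns grow to the right and rows downward; lengths in m; the calibration is good to about 2 mm. A picture is of the moment at which its call begins: read the wrist's pose just before it.
A pose or a line that the arm cannot do raises r.PlanningError and nothing moves.
- r.hand_in(): hands the job in, once; it reports no verdict.
Readings, each from a call of its own:
- r.current_t(): time.
- r.current_q(): joint angles.
- r.current_qvel(): joint speeds.
- r.current_effort(): joint torques, N m.
- r.current_tool_pos(): TCP position.
- r.current_ee_rot(): TCP orientation.
- r.current_contact_force(): force on the tool from outside, world axes, zero at the start.
- r.current_torque(): the same for the moment, N m.
- r.current_opening(): opening from 0.0 (shut) to 1.0 (fully open).
Only numpy, scipy, OpenCV 4.12 (cv2) and the standard library are available. Lean on these libraries where they do the work, as an engineer would, in place of code of your own. Each camera call takes 0.05 s, during which the arm holds its last target.

## Working session

There is one attempt and no reset: what is moved stays moved. The work goes in short steps, each a Python script; the robot and the scene stay as the last script left them, time stands still between calls to the robot, and variables do not carry over. Pictures are saved under pics/ and viewed, and the job is handed in when it is done.

```bash
mkdir -p pics
python3 - <<'E'
from cell import r, optics
import cv2, numpy as np, pickle
for n in ["side","top","wrist"]:
    d=optics.get_image(n); pickle.dump(d,open(f"{n}0.pkl","wb"))
    cv2.imwrite(f"pics/{n}0.png",d["pixels"][:,:,::-1])
    print(n,d["fx"],d["cx"],d["cy"]); print(np.round(d.get("camera_from_world",d.get("mount")),3))
print(r.current_t(),r.finger_overhang,r.current_ee_rot(),r.current_tool_pos())
E
```

```text
side 439.335434445661 323.6651558391699 196.84687790245277
[[ 0.907 -0.421  0.007 -0.493]
 [-0.21  -0.466 -0.86   0.198]
 [ 0.365  0.778 -0.511  1.331]
 [ 0.     0.     0.     1.   ]]
top 406.36203774988826 328.15246881676205 195.3615626095566
[[-0.014 -1.    -0.011 -0.05 ]
 [-0.997  0.015 -0.072  0.528]
 [ 0.072  0.01  -0.997  1.324]
 [ 0.     0.     0.     1.   ]]
wrist 314.2505826038588 319.0261471560377 203.10761483196174
[[ 0.    -0.966 -0.26   0.067]
 [ 1.     0.     0.001 -0.   ]
 [-0.    -0.26   0.966 -0.122]
 [ 0.     0.     0.     1.   ]]
0.15 0.022 [ 1.30517892e-01  9.91445857e-01 -4.27579560e-04 -9.98796822e-05] [0.14224558 0.53105805 0.25287677]
```

View pics/side0.png

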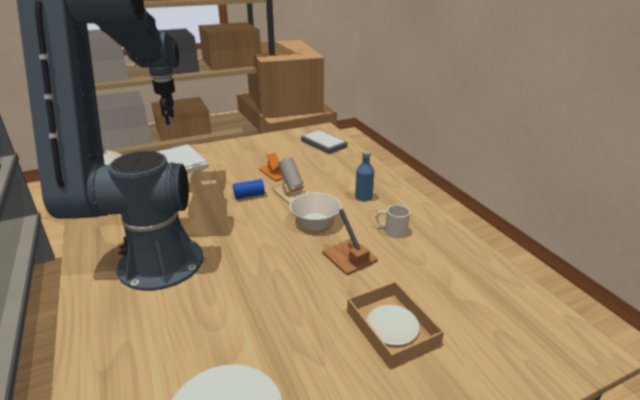

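View pics/top0.png

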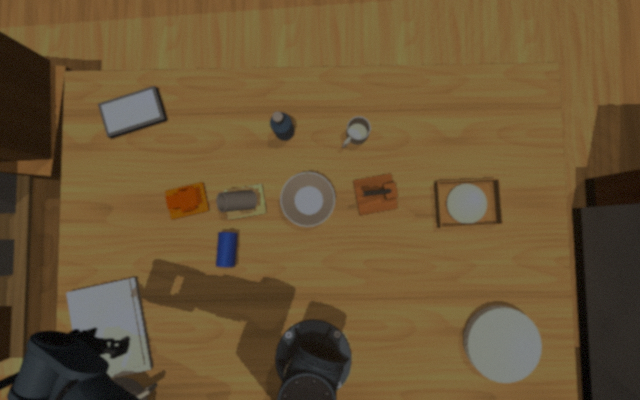

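View pics/wrist0.png

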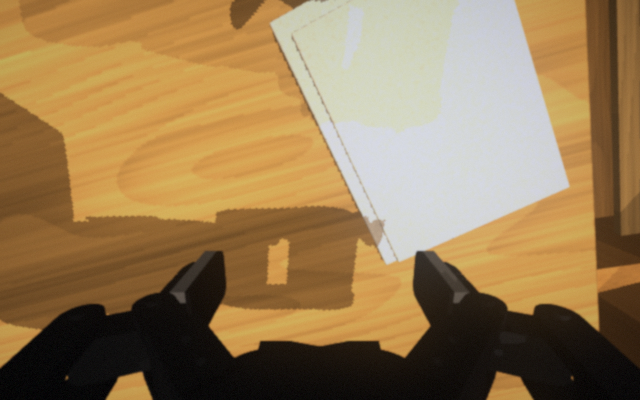

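The side and top views show the steel tumbler in the plywood stand at top (240,200), leaning left (+y). The orange decoy is at (186,200) and the blue cup at (227,250). The bowl is at (308,198), and the rack at (376,195) with its peg leaning left. Next I'll turn the depth images into world points.

```bash
cat > h.py <<'E'
import numpy as np
def cloud(d,T=None):
    Z=d["depth"]; v,u=np.mgrid[0:400,0:640]
    P=np.stack([(u-d["cx"])/d["fx"]*Z,(v-d["cy"])/d["fy"]*Z,Z],-1)
    if T is None: T=np.linalg.inv(d["camera_from_world"])
    W=P@T[:3,:3].T+T[:3,3]; W[Z<=0]=np.nan; return W
E
python3 - <<'E'
import pickle,cv2,numpy as np
from h import *
for n,box in (("top",(160,150,420,280)),("side",(220,130,420,280))):
    d=pickle.load(open(n+"0.pkl","rb")); W=cloud(d)
    x0,y0,x1,y1=box
    im=cv2.resize(d["pixels"][y0:y1,x0:x1,::-1],None,fx=3,fy=3,interpolation=cv2.INTER_CUBIC)
    cv2.imwrite(f"pics/{n}0c.png",np.clip(im*1.5,0,255).astype('uint8'))
    print(n)
    pts=dict(top=[(240,200),(225,203),(255,200),(260,190),(308,198),(280,200),(335,200),(308,172),(308,226),(365,192),(390,191),(360,210),(283,127),(357,128)],side=[(290,175),(315,215),(345,225),(355,255)])[n]
    for u,v in pts: print((u,v),W[v,u].round(4))
E
```

```text
top
(240, 200) [0.5108 0.2136 0.11  ]
(225, 203) [0.5037 0.267  0.0836]
(255, 200) [0.5127 0.1753 0.0683]
(260, 190) [0.5492 0.1689 0.0142]
(308, 198) [0.5205 0.0098 0.0093]
(280, 200) [ 0.5161  0.1048 -0.0041]
(335, 200) [ 0.5132 -0.08   -0.0008]
(308, 172) [0.5995 0.0052 0.0716]
(308, 226) [0.4278 0.0071 0.0699]
(365, 192) [ 0.5267 -0.1687  0.1485]
(390, 191) [ 0.5354 -0.2553  0.0642]
(360, 210) [ 0.478  -0.162   0.0138]
(283, 127) [0.7307 0.0764 0.1359]
(357, 128) [ 0.7547 -0.1578  0.0068]
side
(290, 175) [0.4978 0.1973 0.0953]
(315, 215) [0.5282 0.0395 0.0051]
(345, 225) [ 0.5197 -0.2002  0.1142]
(355, 255) [ 0.5158 -0.275   0.0566]
```

```bash
ls pics
```

```text
side0.png
side0c.png
top0.png
top0c.png
wrist0.png
```

View pics/top0c.png

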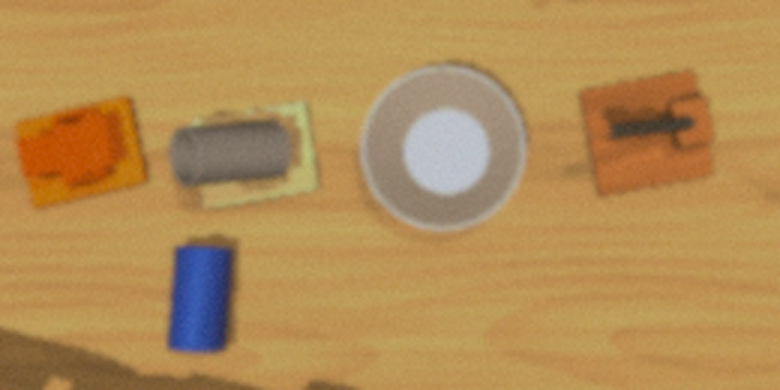

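View pics/side0c.png

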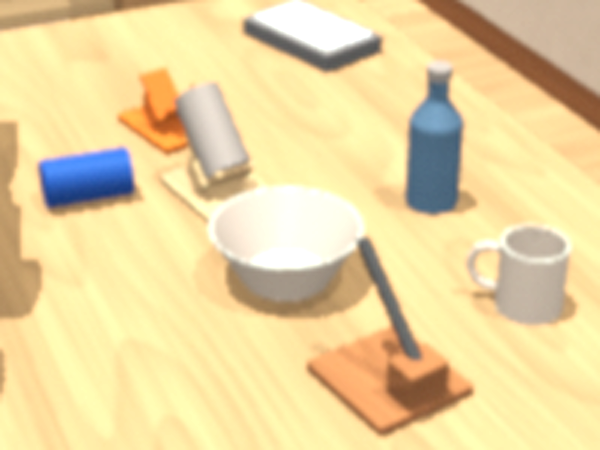

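```bash
cat > fit.py <<'E'
import numpy as np
from scipy.optimize import least_squares
s=np.sqrt(.5)
def ax(yaw): # stand/rack +x horizontal dir; yaw measured from world +y
    h=np.array([-np.sin(yaw),np.cos(yaw),0]); return h, s*h+np.array([0,0,s])
def fit_cyl(P,R,z0,L,p0):
    # base point (x,y,z0), yaw; distance to axis = R, along in [0,L]
    def res(p):
        h,c=ax(p[2]); b=np.array([p[0],p[1],z0]); d=P-b; t=d@c
        rad=np.linalg.norm(d-np.outer(t,c),axis=1)-R
        return rad
    o=least_squares(res,p0,loss='soft_l1',f_scale=.002)
    h,c=ax(o.x[2]); t=(P-[o.x[0],o.x[1],z0])@c
    return o.x,np.abs(res(o.x)).mean(),np.percentile(t,[0,1,5,50,95,99,100]).round(4)
E
python3 - <<'E'
import pickle,numpy as np
from h import *; from fit import *
allc=[];allp=[]
for n in("top","side"):
    d=pickle.load(open(n+"0.pkl","rb")); W=cloud(d); C=d["pixels"].astype(int)
    hsvsat=(C.max(-1)-C.min(-1))/np.maximum(C.max(-1),1)
    m=(W[...,1]>.12)&(W[...,1]<.33)&(W[...,0]>.42)&(W[...,0]<.6)&(W[...,2]>.05)&(hsvsat<.3)
    P=W[m]; print(n,"cup",len(P)); x=fit_cyl(P,.031,.045,.11,[.51,.16,0]); print(x); allc.append(P)
    m=(W[...,1]>-.3)&(W[...,1]<-.1)&(W[...,0]>.42)&(W[...,0]<.62)&(W[...,2]>.068)&(W[...,2]<.2)
    P=W[m]; print(n,"peg",len(P)); print(fit_cyl(P,.008,.05,.14,[.52,-.25,0])); allp.append(P)
    m=(W[...,1]>-.12)&(W[...,1]<.12)&(W[...,0]>.4)&(W[...,0]<.63)&(W[...,2]>.062)&(W[...,2]<.08)
    P=W[m]
    f=lambda p:np.hypot(P[:,0]-p[0],P[:,1]-p[1])-.0855
    o=least_squares(f,[.515,.01],loss='soft_l1',f_scale=.002); print("bowl",o.x,len(P),np.abs(o.fun).mean())
    # base plates
    if n=="top":
        import cv2
        m=(W[...,1]>-.32)&(W[...,1]<-.1)&(W[...,0]>.42)&(W[...,0]<.62)&(W[...,2]>.009)&(W[...,2]<.07)
        print("rackrect",cv2.minAreaRect(W[m][:,:2].astype('f4')))
        m=(W[...,1]>.1)&(W[...,1]<.25)&(W[...,0]>.42)&(W[...,0]<.62)&(W[...,2]>.006)&(W[...,2]<.03)
        print("standrect",cv2.minAreaRect(W[m][:,:2].astype('f4')))
print(fit_cyl(np.vstack(allc),.031,.045,.11,[.51,.16,0])); print(fit_cyl(np.vstack(allp),.008,.05,.14,[.52,-.25,0]))
E
```

```text
top cup 646
(array([0.51793798, 0.19073934, 0.17734866]), np.float64(0.002047974262326938), array([0.0048, 0.0069, 0.0141, 0.0754, 0.1088, 0.1117, 0.1134]))
top peg 133
(array([ 0.53830248, -0.25932772,  0.16961322]), np.float64(0.0010003457507293608), array([0.0172, 0.0208, 0.0273, 0.0875, 0.138 , 0.1395, 0.1446]))
bowl [0.51336629 0.00728825] 457 0.003169279396646578
rackrect ((0.529560923576355, -0.21369828283786774), (0.17216041684150696, 0.15962812304496765), 77.7238998413086)
standrect ((0.519926130771637, 0.1761731207370758), (0.19293168187141418, 0.14945508539676666), 0.8807865381240845)
side cup 454
(array([0.51580403, 0.19270422, 0.12659358]), np.float64(0.002540122283743354), array([-0.0041, -0.0015,  0.0027,  0.0514,  0.1015,  0.1061,  0.109 ]))
side peg 215
(array([ 0.53704057, -0.25810119,  0.14897706]), np.float64(0.001470344494593092), array([0.0168, 0.0186, 0.0249, 0.0786, 0.1327, 0.1382, 0.1392]))
bowl [0.51227996 0.00628516] 311 0.003175399786029187
(array([0.51706803, 0.19133216, 0.15434513]), np.float64(0.002305775757242333), array([-0.0025,  0.0014,  0.0083,  0.065 ,  0.1069,  0.1102,  0.1127]))
(array([ 0.53766621, -0.25867182,  0.15826922]), np.float64(0.0013437347505300596), array([0.0166, 0.0195, 0.0253, 0.0817, 0.1354, 0.139 , 0.1441]))
```

```bash
cat > plan.py <<'E'
import numpy as np
from scipy.spatial.transform import Rotation as Rn
s=np.sqrt(.5)
TG=.065
CUP=np.array([.517,.1915,.045]); CY=.155
ROOT=np.array([.5377,-.2587,.05]); PY=.158
BOWL=np.array([.5128,.0068,0])
def h(y): return np.array([-np.sin(y),np.cos(y),0])
def toolz(az,pitch): # az from +y like yaw; pitch below horizontal
    return np.cos(pitch)*h(az)-np.array([0,0,np.sin(pitch)])
def pose(grasp,tz,cz,f):
    """TCP pos, Rot so that cup z (perp to tz) = f*tool x and grasp point (3mm ahead of TCP) at grasp"""
    x=f*cz; R=np.stack([x,np.cross(tz,x),tz],1)
    return grasp-.003*tz, R
def rollpose(tip,az,pitch,phi,f,tg=TG):
    """cup mouth centre at tip, rolled phi from 'mouth up' about tool z"""
    tz=toolz(az,pitch); up=np.cross(np.cross(tz,[0,0,1]),tz); up/=np.linalg.norm(up)
    cz=Rn.from_rotvec(phi*tz).apply(up)
    return pose(tip-(.110-tg)*cz,tz,cz,f)
def grasp_pose(f,back=0,t=TG):
    cz=s*h(CY)+[0,0,s]; tz=toolz(CY,np.pi/4)
    p,R=pose(CUP+t*cz,tz,cz,f); return p-back*tz,R
def hang_pose(f,slide=0,drop=0,tg=TG):
    """slide: mm of extra distance of cup out along peg; drop: axis below peg axis"""
    pz=s*h(PY)+[0,0,s]; tz=toolz(PY,np.pi/4)
    floor=ROOT+(.140+slide)*pz+drop*tz
    return pose(floor+.006*pz-tg*pz,tz,-pz,f)
def q(R): return Rn.from_matrix(R).as_quat()
E
python3 - <<'E'
from cell import r
from plan import *
print(r.current_tool_pos())
for f in(1,-1):
    L=[("pre",grasp_pose(f,.1)),("grasp",grasp_pose(f)),("hang_out",hang_pose(f,.13)),("hang",hang_pose(f,0,.018))]
    for g in(1,-1):
      for az in(0,-.5,-.8):
        for k in range(0,7): L.append((f"pour g{g} az{az} {k*30*g}",rollpose(BOWL+[0,0,.14],az,np.pi/4,g*k*np.pi/6,f)))
    for n,(p,R) in L:
        j=r.inverse_kinematics(p,q(R)); print(f,n,None if j is None else np.round(j,2))
E
```

```text
[0.14224558 0.53105805 0.25287677]
1 pre [-0.09  0.56  1.78  0.83  1.19 -0.73]
1 grasp [ 0.03  0.68  1.81  0.96  1.03 -0.8 ]
1 hang_out [-0.56  0.6   1.59  0.56  1.54  2.23]
1 hang [-0.65  0.83  1.47  0.51  1.49  2.12]
1 pour g1 az0 0 [-0.45  0.66  1.79  0.74  1.22 -0.91]
1 pour g1 az0 30 [-0.47  0.62  1.85  0.74  1.21 -0.41]
1 pour g1 az0 60 [-0.46  0.58  1.89  0.75  1.2   0.11]
1 pour g1 az0 90 [-0.44  0.53  1.92  0.76  1.21  0.66]
1 pour g1 az0 120 [-0.4   0.51  1.91  0.77  1.22  1.23]
1 pour g1 az0 150 [-0.37  0.5   1.88  0.78  1.23  1.8 ]
1 pour g1 az0 180 [-0.35  0.52  1.82  0.78  1.24  2.36]
1 pour g1 az-0.5 0 [-0.5   0.54  2.05  1.09  0.93 -0.85]
1 pour g1 az-0.5 30 [-0.49  0.51  2.1   1.11  0.91 -0.35]
1 pour g1 az-0.5 60 [-0.46  0.47  2.13  1.12  0.9   0.19]
1 pour g1 az-0.5 90 [-0.42  0.43  2.14  1.12  0.9   0.77]
1 pour g1 az-0.5 120 [-0.39  0.4   2.11  1.11  0.9   1.37]
1 pour g1 az-0.5 150 [-0.36  0.4   2.06  1.08  0.91  1.95]
1 pour g1 az-0.5 180 [-0.36  0.43  2.    1.06  0.93  2.52]
1 pour g1 az-0.8 0 [-0.48  0.48  2.19  1.39  0.75 -0.89]
1 pour g1 az-0.8 30 [-0.45  0
[... 3334 characters left out ...]
  1.94  1.05  0.95  1.35]
-1 pour g-1 az-0.5 -90 [-0.44  0.54  1.92  1.04  0.96  0.89]
-1 pour g-1 az-0.5 -120 [-0.4   0.5   1.92  1.04  0.96  0.41]
-1 pour g-1 az-0.5 -150 [-0.38  0.46  1.95  1.05  0.95 -0.09]
-1 pour g-1 az-0.5 -180 [-0.36  0.43  2.    1.06  0.93 -0.62]
-1 pour g-1 az-0.8 0 [-0.48  0.48  2.19  1.39  0.75  2.25]
-1 pour g-1 az-0.8 -30 [-0.48  0.49  2.14  1.34  0.76  1.79]
-1 pour g-1 az-0.8 -60 [-0.47  0.49  2.09  1.3   0.77  1.34]
-1 pour g-1 az-0.8 -90 [-0.44  0.47  2.05  1.26  0.77  0.9 ]
-1 pour g-1 az-0.8 -120 [-0.4   0.44  2.04  1.25  0.76  0.45]
-1 pour g-1 az-0.8 -150 [-0.36  0.4   2.06  1.25  0.74 -0.04]
-1 pour g-1 az-0.8 -180 [-0.33  0.37  2.1   1.27  0.72 -0.56]
```

Run:
```python
from cell import r, optics
from plan import *
import pickle,cv2
p,R=grasp_pose(1,.16)
r.move_to(p+[0,-.03,.12],q(R))
r.move_to(p,q(R))
T=np.eye(4);T[:3,3]=r.current_tool_pos();T[:3,:3]=Rn.from_quat(r.current_ee_rot()).as_matrix()
d=optics.get_image("wrist"); d["T"]=T@d["mount"]; pickle.dump(d,open("wrist1.pkl","wb"))
cv2.imwrite("pics/wrist1.png",d["pixels"][:,:,::-1]); print(r.current_t(),T[:3,3]-p)
```

```text
2.8667 [0.00047657 0.00030137 0.00104959]
```

View pics/wrist1.png

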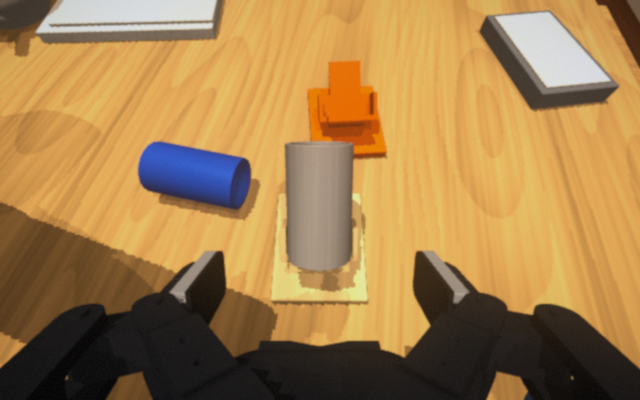

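Run:
```python
import pickle,numpy as np
from h import *; from fit import *
d=pickle.load(open("wrist1.pkl","rb")); W=cloud(d,d["T"]); C=d["pixels"].astype(int)
sat=(C.max(-1)-C.min(-1))/np.maximum(C.max(-1),1)
from plan import *
h_,c=ax(CY); D=W-CUP; t=D@c; rad=np.linalg.norm(D-t[...,None]*c,axis=-1)
m=(np.abs(rad-.031)<.008)&(t>.005)&(t<.115)&(W[...,2]>.05)&(sat<.3)
print(m.sum(),np.array(np.where(m)).min(1),np.array(np.where(m)).max(1))
print(fit_cyl(W[m],.031,.045,.11,[.517,.191,.155]))
```

```text
7545 [142 287] [268 350]
(array([0.51632746, 0.19204201, 0.15334299]), np.float64(0.000569489230645401), array([0.0046, 0.0059, 0.0108, 0.0626, 0.1081, 0.1106, 0.1114]))
```

The wrist view shows the tumbler centred between the fingers at (319,205), with mouth end at row 142 and foot at row 268. The cylinder fit agrees with the first estimate to 1 mm, so I'll grasp and lift.

```bash
sed -i 's/^CUP=.*/CUP=np.array([.5163,.192,.045]); CY=.1535/' plan.py
python3 - <<'E'
from cell import r, optics
from plan import *
import pickle,cv2
p,R=grasp_pose(1)
r.move_linear(p,q(R),vel=.15)
print(r.current_tool_pos()-p,r.current_contact_force().round(1) if hasattr(r.current_contact_force(),'round') else r.current_contact_force())
r.set_gripper(0.0,60)
print("open",r.current_opening(),r.current_contact_force())
r.move_linear(p+[0,0,.13],vel=.1)
print(r.current_contact_force(),r.current_t())
for n in("side","wrist"):
    T=np.eye(4);T[:3,3]=r.current_tool_pos();T[:3,:3]=Rn.from_quat(r.current_ee_rot()).as_matrix()
    d=optics.get_image(n); d["Tt"]=T
    pickle.dump(d,open(n+"2.pkl","wb")); cv2.imwrite(f"pics/{n}2.png",d["pixels"][:,:,::-1])
E
```

```text
[ 0.00052217 -0.00041667  0.00056537] [0.2 0.2 0.1]
open 0.7146106851009384 [-2.73592057 -9.1646738   8.22245004]
[ 0.5793728  -0.10299539 -1.80127409] 5.9
```

View pics/wrist2.png

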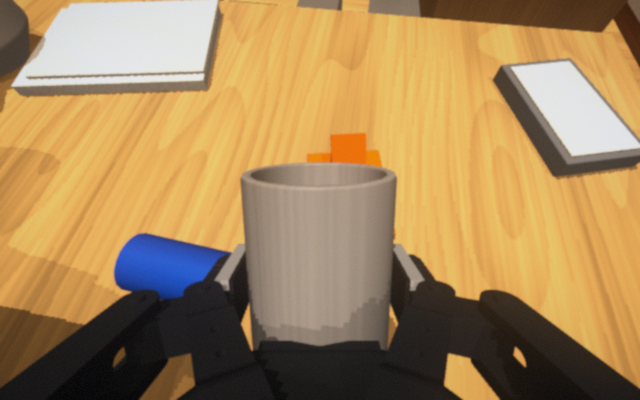

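View pics/side2.png

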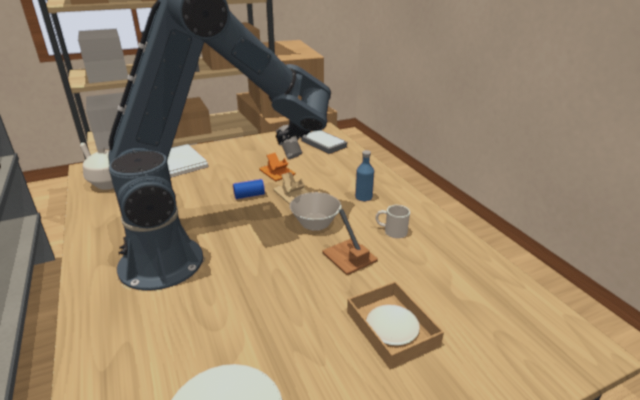

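```bash
cat > inhand.py <<'E'
import numpy as np
from h import *
from scipy.optimize import least_squares
def inhand(d):
    """fit cup in tool frame from wrist depth: returns axis pt at x=0 (y,z), slopes, and x range"""
    W=cloud(d,d["mount"]); C=d["pixels"].astype(int)
    sat=(C.max(-1)-C.min(-1))/np.maximum(C.max(-1),1)
    m=(sat<.3)&(C.max(-1)>70)&(np.abs(W[...,0])<.15)&(np.abs(W[...,1])<.029)&(W[...,2]>-.05)&(W[...,2]<.03)
    P=W[m]
    def f(p):
        c=np.array([1,p[2],p[3]]);c/=np.linalg.norm(c); D=P-[0,p[0],p[1]]; t=D@c
        return np.linalg.norm(D-np.outer(t,c),axis=1)-.031
    o=least_squares(f,[0,.003,0,0],loss='soft_l1',f_scale=.001)
    g=np.abs(o.fun)<.003
    return o.x,np.abs(o.fun).mean(),np.percentile(P[g][:,0],[0.2,1,99,99.8]),g.sum()
E
python3 - <<'E'
import pickle
from inhand import *
print(inhand(pickle.load(open("wrist2.pkl","rb"))))
E
```

```text
(array([-0.00085485,  0.00460729, -0.00909859,  0.00084957]), np.float64(0.0006447185536820633), array([-0.02093292, -0.0148262 ,  0.04625339,  0.04649357]), np.int64(22642))
```

The tumbler is lifted and level in the jaws, with its mouth rim at wrist row 165. Next I'll carry it over the bowl and roll it gently.

```bash
sed -i 's/^TG=.*/TG=.0637/' plan.py
python3 - <<'E'
from cell import r, optics
from plan import *
import pickle,cv2
deg=np.pi/180; f=1
def go(z,phi,vel,az=-.5,pitch=45):
    p,R=rollpose(BOWL+[0,0,z],az,pitch*deg,phi*deg,f); r.move_linear(p,q(R),vel=vel)
def pic(n,k):
    d=optics.get_image(n); pickle.dump(d,open(f"{n}{k}.pkl","wb")); cv2.imwrite(f"pics/{n}{k}.png",d["pixels"][:,:,::-1])
go(.21,0,.12)
go(.15,0,.08); print(r.current_t(),r.current_contact_force())
for phi,z in((30,.145),(60,.14),(85,.14)):
    go(z,phi,.025)
pic("side",3);pic("top",3);print(r.current_t())
E
```

```text
9.2417 [-0.97972667  3.61822125 -0.83587782]
12.4083
```

View pics/side3.png

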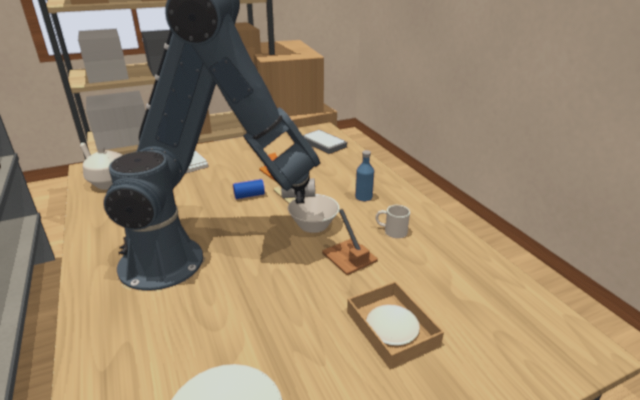

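View pics/top3.png

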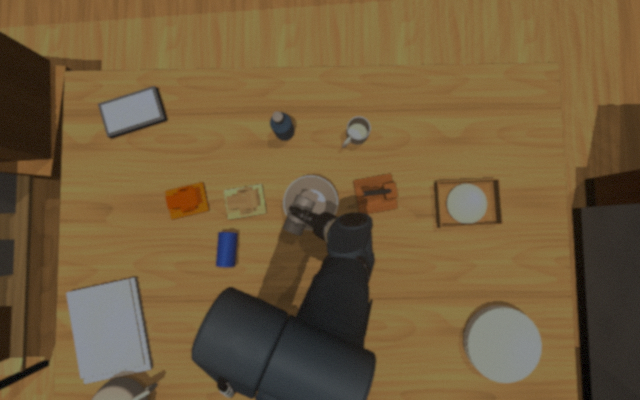

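Top view: the mouth is over the bowl at about (308,198) and the foot is over its near rim. The bowl's left edge may have shifted from column 280 to 284, so I'll check that it hasn't moved.

```bash
cat > bowl.py <<'E'
import pickle,cv2,numpy as np,sys
from h import *
from scipy.optimize import least_squares
for n in sys.argv[1:]:
    d=pickle.load(open(n+".pkl","rb")); W=cloud(d)
    m=(np.hypot(W[...,0]-.513,W[...,1]-.007)<.11)&(np.hypot(W[...,0]-.513,W[...,1]-.007)>.065)&(W[...,2]>.055)&(W[...,2]<.076)
    P=W[m]; f=lambda p:np.hypot(P[:,0]-p[0],P[:,1]-p[1])-.0855
    o=least_squares(f,[.515,.01],loss='soft_l1',f_scale=.002); print(n,o.x.round(4),len(P))
E
python3 bowl.py top0 side0 side2 side3 top3
python3 - <<'E'
import pickle,cv2,numpy as np
a=[cv2.resize(pickle.load(open(f"{n}.pkl","rb"))["pixels"][150:250,250:350,::-1],None,fx=4,fy=4) for n in("top0","top3")]
cv2.imwrite("pics/cmp3.png",np.clip(np.hstack(a)*1.6,0,255).astype('uint8'))
E
```

```text
top0 [0.5132 0.0073] 661
side0 [0.512  0.0053] 475
side2 [0.5121 0.0051] 462
side3 [ 0.5017 -0.0019] 351
top3 [ 0.4986 -0.001 ] 431
```

View pics/cmp3.png

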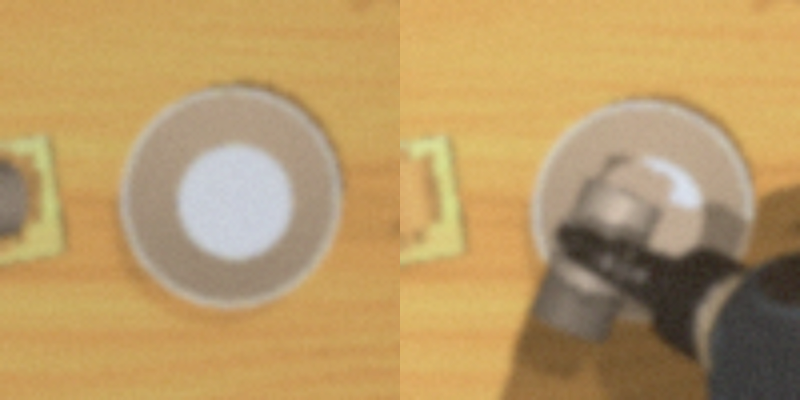

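The bowl was pushed about 16 mm when I lowered the tilted cup, because its foot caught the rim. That is still inside the 40 mm limit. I'll raise the cup, recentre on the bowl's present place and continue with more clearance.

```bash
sed -i 's/^BOWL=.*/BOWL=np.array([.500,-.0013,0])/' plan.py
python3 - <<'E'
from cell import r, optics
from plan import *
import pickle,cv2
deg=np.pi/180; f=1
def go(z,phi,vel,az=-.5,pitch=45):
    p,R=rollpose(BOWL+[0,0,z],az,pitch*deg,phi*deg,f); r.move_linear(p,q(R),vel=vel)
def pic(n,k):
    d=optics.get_image(n); pickle.dump(d,open(f"{n}{k}.pkl","wb")); cv2.imwrite(f"pics/{n}{k}.png",d["pixels"][:,:,::-1])
print(r.current_contact_force())
p=np.array(r.current_tool_pos()); r.move_linear(p+[0,0,.02],vel=.05)
go(.16,85,.05)
print(r.current_contact_force())
pic("side",4);pic("top",4);print(r.current_t())
E
python3 bowl.py side4 top4
python3 - <<'E'
import pickle,cv2,numpy as np
a=[cv2.resize(pickle.load(open(f"{n}.pkl","rb"))["pixels"][y:y+100,250:350,::-1],None,fx=4,fy=4) for n,y in(("top4",150),("side4",150))]
cv2.imwrite("pics/cmp4.png",np.clip(np.hstack(a)*1.6,0,255).astype('uint8'))
E
```

```text
[-0.58143538 -0.96068201 -1.96873678]
[-0.40542493 -0.03048088 -2.70157314]
13.5083
side4 [ 0.5019 -0.0033] 411
top4 [ 0.4984 -0.0013] 425
```

View pics/cmp4.png

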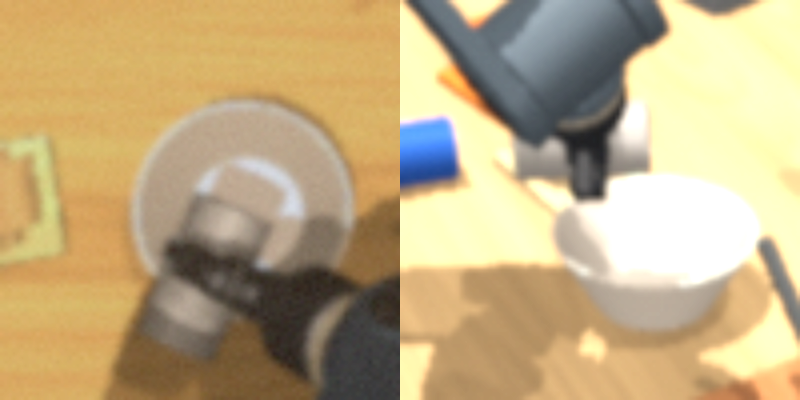

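```bash
python3 - <<'E'
from cell import r, optics
from plan import *
import pickle,cv2
deg=np.pi/180; f=1
def go(z,phi,vel,az=-.5,pitch=45):
    p,R=rollpose(BOWL+[0,0,z],az,pitch*deg,phi*deg,f); r.move_linear(p,q(R),vel=vel)
def pic(n,k):
    T=np.eye(4);T[:3,3]=r.current_tool_pos();T[:3,:3]=Rn.from_quat(r.current_ee_rot()).as_matrix()
    d=optics.get_image(n); d["Tt"]=T; pickle.dump(d,open(f"{n}{k}.pkl","wb")); cv2.imwrite(f"pics/{n}{k}.png",d["pixels"][:,:,::-1])
for phi,z in((105,.15),(120,.14),(140,.13),(160,.128),(178,.128)):
    go(z,phi,.02); print(phi,r.current_contact_force().round(2) if hasattr(r.current_contact_force(),'round') else r.current_contact_force())
r.sleep(.4)
for n in("side","top","wrist"): pic(n,5)
print(r.current_t(),r.current_contact_force())
E
python3 bowl.py side5 top5
python3 - <<'E'
import pickle,cv2,numpy as np
a=[cv2.resize(pickle.load(open(f"{n}.pkl","rb"))["pixels"][y:y+100,250:350,::-1],None,fx=4,fy=4) for n,y in(("top5",150),("side5",150))]
cv2.imwrite("pics/cmp5.png",np.clip(np.hstack(a)*1.6,0,255).astype('uint8'))
E
```

```text
105 [ 0.18 -0.08 -2.94]
120 [ 0.8   0.29 -1.98]
140 [-0.2   0.33 -1.73]
160 [ 1.2   0.72 -1.24]
178 [-0.07 -0.11 -1.9 ]
18.025 [ 0.37756744  0.04606323 -2.24942991]
side5 [ 0.5018 -0.0039] 436
top5 [ 0.5016 -0.0033] 382
```

View pics/cmp5.png

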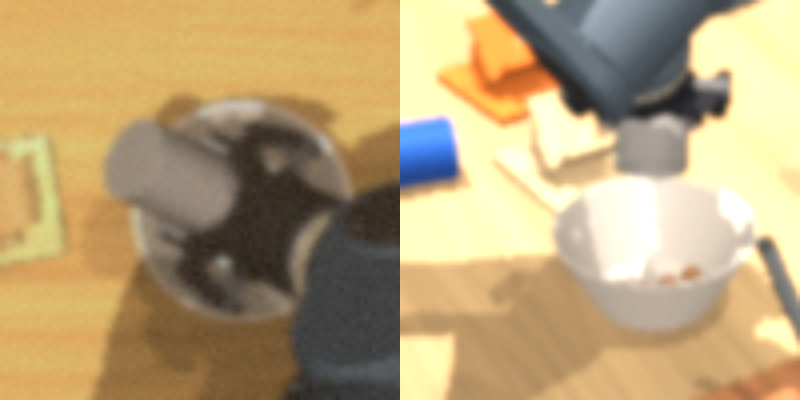

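View pics/wrist5.png

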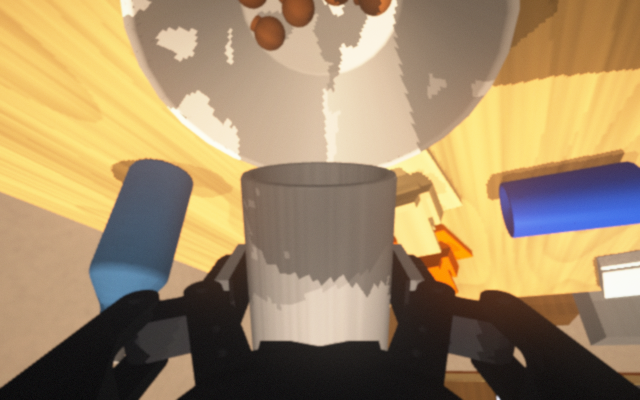

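The wrist view shows knobs in the bowl at its top edge (250–390, 0–35), with at least four visible. I'll lift clear and count them.

Run:
```python
from cell import r, optics
from plan import *
import pickle,cv2
from inhand import inhand
print(inhand(pickle.load(open("wrist5.pkl","rb"))))
p=np.array(r.current_tool_pos()); r.move_linear(p+[-.05,.03,.13],vel=.15)
# over the bowl, out of hanging line
d=optics.get_image("wrist"); pickle.dump(d,open("wrist6.pkl","wb")); cv2.imwrite("pics/wrist6.png",d["pixels"][:,:,::-1])
d=optics.get_image("side"); pickle.dump(d,open("side6.pkl","wb"))
cv2.imwrite("pics/side6.png",np.clip(cv2.resize(d["pixels"][150:280,250:420,::-1],None,fx=4,fy=4)*1.2,0,255).astype('uint8'))
print(r.current_t())
```

```text
(array([ 0.00094634,  0.0041746 , -0.01066421,  0.00122131]), np.float64(0.0006866895573225082), array([-0.02536351, -0.0186011 ,  0.0449198 ,  0.04516941]), np.int64(22372))
19.225
```

View pics/wrist6.png

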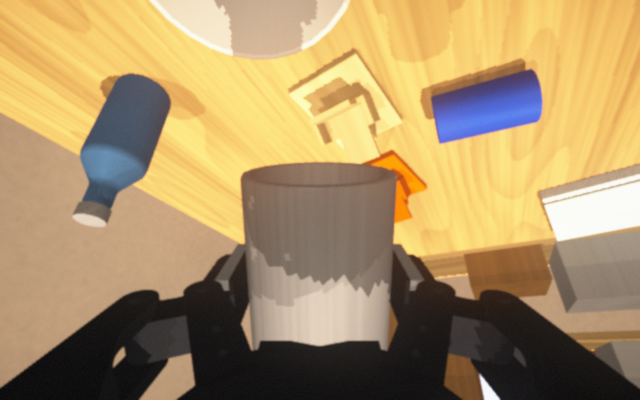

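View pics/side6.png

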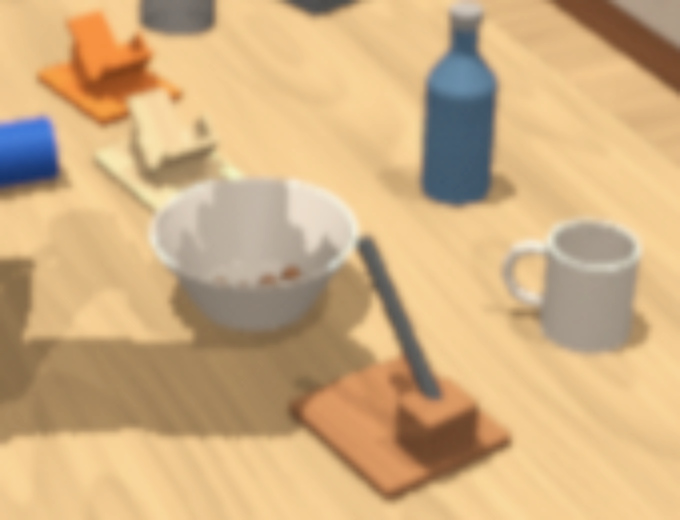

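```bash
sed -i 's/^TG=.*/TG=.0648/' plan.py
python3 - <<'E'
from cell import r, optics
from plan import *
import pickle,cv2
R=Rn.from_quat(r.current_ee_rot()).as_matrix()
p=BOWL+[0,0,.02]-.30*R[:,2]-.09*R[:,0]; print(p)
r.move_linear(p,vel=.2)
d=optics.get_image("wrist"); pickle.dump(d,open("wrist7.pkl","wb")); cv2.imwrite("pics/wrist7.png",d["pixels"][:,:,::-1])
d=optics.get_image("top"); pickle.dump(d,open("top7.pkl","wb"))
cv2.imwrite("pics/top7.png",np.clip(cv2.resize(d["pixels"][140:260,220:420,::-1],None,fx=4,fy=4)*1.5,0,255).astype('uint8'))
print(r.current_t())
E
python3 bowl.py top7
```

```text
[ 0.42642287 -0.13026173  0.29578121]
20.425
top7 [ 0.5025 -0.0019] 571
```

View pics/wrist7.png

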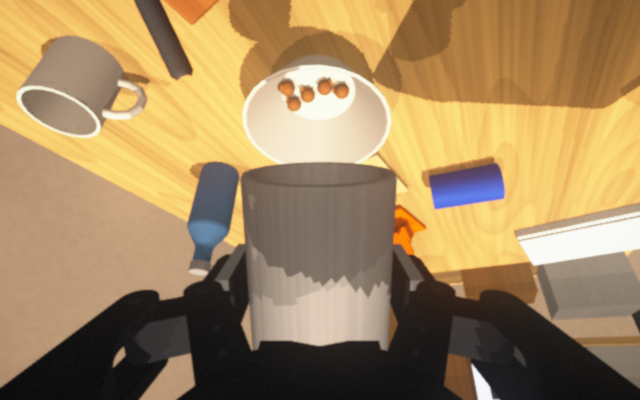

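View pics/top7.png

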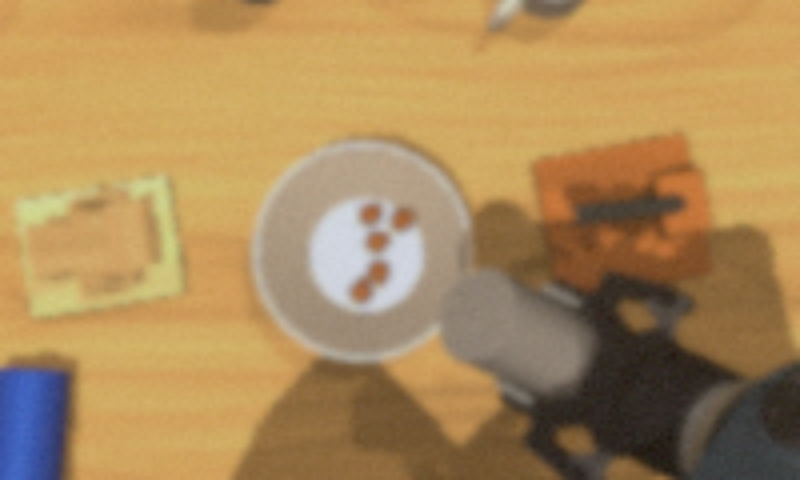

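Both views show all five knobs on the bowl floor, at wrist (286–341, 85–103). The bowl is about 13 mm from its start. Next I'll refine the peg pose from the same wrist picture and a closer one.

Run:
```python
from cell import r, optics
from plan import *
import pickle,cv2
from h import *; from fit import fit_cyl
p,R=hang_pose(1,.16,-.03)   # beyond tip, a bit above
r.move_to(p+[-.02,0.02,.10],q(R))
def look(k):
    T=np.eye(4);T[:3,3]=r.current_tool_pos();T[:3,:3]=Rn.from_quat(r.current_ee_rot()).as_matrix()
    d=optics.get_image("wrist"); d["Tt"]=T; pickle.dump(d,open(f"wrist{k}.pkl","wb")); cv2.imwrite(f"pics/wrist{k}.png",d["pixels"][:,:,::-1])
    W=cloud(d,T@d["mount"])
    pz=s*h(PY)+[0,0,s]; D=W-ROOT; t=D@pz; rad=np.linalg.norm(D-t[...,None]*pz,axis=-1)
    m=(rad<.022)&(t>.025)&(t<.15)
    P=W[m]; print(m.sum(),fit_cyl(P,.008,.05,.14,[*ROOT[:2],PY]))
look(8); print(r.current_t())
```

```text
fit.py:14: RuntimeWarning: Mean of empty slice.
  return o.x,np.abs(res(o.x)).mean(),np.percentile(t,[0,1,5,50,95,99,100]).round(4)
  ret = ret.dtype.type(ret / rcount)
Traceback (most recent call last):
  File "fit.py", line 14, in fit_cyl
    return o.x,np.abs(res(o.x)).mean(),np.percentile(t,[0,1,5,50,95,99,100]).round(4)
                                       ~~~~~~~~~~~~~^^^^^^^^^^^^^^^^^^^^^^^^
IndexError: index -1 is out of bounds for axis 0 with size 0
```

View pics/wrist8.png

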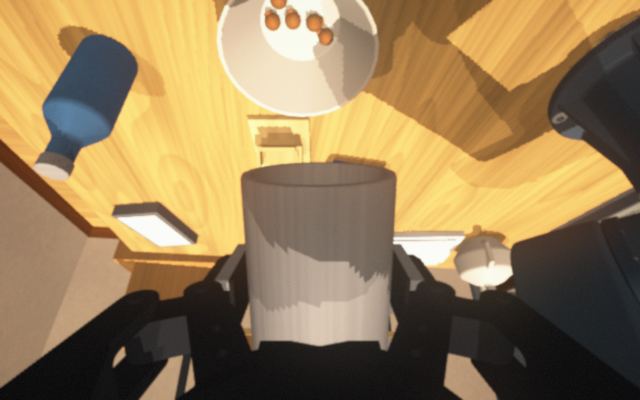

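Run:
```python
from plan import *
import pickle
from h import *; from fit import fit_cyl
d=pickle.load(open("wrist7.pkl","rb"))
_,R=rollpose(BOWL,-.5,np.pi/4,178*np.pi/180,1)
T=np.eye(4);T[:3,:3]=R;T[:3,3]=[.42642287,-.13026173,.29578121]
W=cloud(d,T@d["mount"])
pz=s*h(PY)+[0,0,s]; D=W-ROOT; t=D@pz; rad=np.linalg.norm(D-t[...,None]*pz,axis=-1)
m=(rad<.022)&(t>.025)&(t<.15); P=W[m]; print(m.sum(),fit_cyl(P,.008,.05,.14,[*ROOT[:2],PY]))
for n in ("side4","side6","side2","top7"):
    W=cloud(pickle.load(open(n+".pkl","rb")))
    D=W-ROOT; t=D@pz; rad=np.linalg.norm(D-t[...,None]*pz,axis=-1)
    m=(rad<.022)&(t>.028)&(t<.15); P=W[m]; print(n,m.sum(),fit_cyl(P,.008,.05,.14,[*ROOT[:2],PY]))
```

```text
2005 (array([ 0.53637259, -0.25914752,  0.15139311]), np.float64(0.0005421314973687155), array([0.0844, 0.0883, 0.0914, 0.1152, 0.1392, 0.1412, 0.1419]))
side4 198 (array([ 0.53877945, -0.25845576,  0.16791077]), np.float64(0.0014022447471800329), array([0.0281, 0.0293, 0.0339, 0.083 , 0.134 , 0.1389, 0.1398]))
side6 199 (array([ 0.53827269, -0.25897658,  0.16647831]), np.float64(0.0016856592314679457), array([0.0285, 0.0296, 0.0342, 0.0836, 0.134 , 0.1393, 0.1402]))
side2 196 (array([ 0.5373286 , -0.2592593 ,  0.15151418]), np.float64(0.001681488855055454), array([0.0285, 0.0297, 0.0341, 0.0832, 0.1347, 0.1399, 0.1404]))
top7 125 (array([ 0.53810421, -0.25916886,  0.16437976]), np.float64(0.0009779979486522663), array([0.0287, 0.0306, 0.0377, 0.0911, 0.1382, 0.1415, 0.1421]))
```

```bash
sed -i 's/^ROOT=.*/ROOT=np.array([.5376,-.259,.05]); PY=.158/' plan.py
python3 - <<'E'
from cell import r, optics
from plan import *
import pickle,cv2
def go(slide,drop,vel):
    p,R=hang_pose(1,slide,drop); r.move_linear(p,q(R),vel=vel)
pz=s*h(PY)+[0,0,s]; tz=toolz(PY,np.pi/4)
F=lambda:(lambda f:(round(float(f@pz),2),round(float(f@tz),2),np.round(f,1)))(np.array(r.current_contact_force()))
go(.14,.0,.12); print(F())
def pic(n,k):
    d=optics.get_image(n); pickle.dump(d,open(f"{n}{k}.pkl","wb")); cv2.imwrite(f"pics/{n}{k}.png",d["pixels"][:,:,::-1])
pic("side",9); pic("top",9)
for sl in(.09,.06,.03,.008):
    go(sl,.0,.06); f=F(); print(sl,f)
    if abs(f[0])>8 or abs(f[1])>8: break
print(r.current_t()); pic("side",10)
E
python3 - <<'E'
import pickle,cv2,numpy as np
a=[cv2.resize(pickle.load(open(f"{n}.pkl","rb"))["pixels"][y:y+120,270:400,::-1],None,fx=3,fy=3) for n,y in(("side9",150),("side10",150))]
cv2.imwrite("pics/cmp10.png",np.clip(np.hstack(a)*1.3,0,255).astype('uint8'))
E
```

```text
(-0.75, 0.93, array([ 0.5,  0.2, -1.2]))
0.09 (-1.42, 1.51, array([ 0.2,  0.1, -2.1]))
0.06 (-0.54, 2.26, array([ 0.1,  1.2, -2. ]))
0.03 (-1.49, 1.67, array([ 0.2,  0.2, -2.2]))
0.008 (-2.1, 1.98, array([-0.2, -0.1, -2.9]))
25.175
```

View pics/cmp10.png

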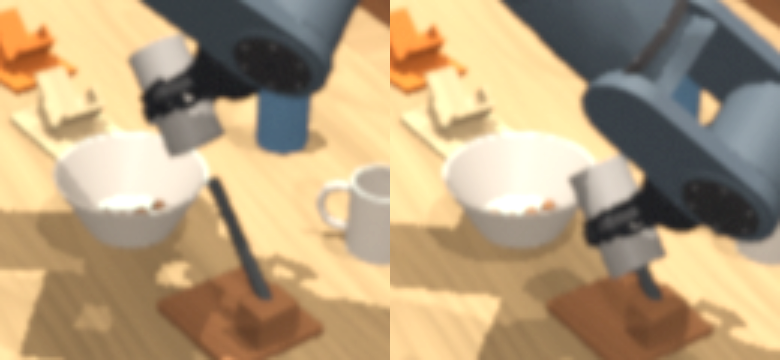

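The right half shows the tumbler over the peg with no side force. Now I'll lower it until it rests on the peg, then push it home.

Run:
```python
from cell import r, optics
from plan import *
import pickle,cv2
def go(slide,drop,vel):
    p,R=hang_pose(1,slide,drop); r.move_linear(p,q(R),vel=vel)
pz=s*h(PY)+[0,0,s]; tz=toolz(PY,np.pi/4)
F=lambda:(lambda f:np.array([f@pz,f@tz]).round(2))(np.array(r.current_contact_force()))
go(.008,.014,.04); r.sleep(.1); f0=F(); print("14",f0)
dr=.014
while dr<.024:
    dr+=.0015; go(.008,dr,.02); r.sleep(.1); f=F(); print("drop",dr,f)
    if f[1]-f0[1]<-3: break
dr-=.001; go(.008,dr,.02); r.sleep(.1); f0=F(); print("backed",f0)
sl=.008
while sl>-.008:
    sl-=.0015; go(sl,dr,.02); r.sleep(.1); f=F(); print("slide",round(sl,4),f)
    if f[0]-f0[0]>10: break
print(r.current_t(),sl,dr)
```

```text
14 [-2.36  0.73]
drop 0.0155 [-1.63  1.11]
drop 0.017 [-2.4   0.64]
drop 0.018500000000000003 [-0.87 -8.95]
backed [-2.21 -4.6 ]
slide 0.0065 [ 1.   -6.29]
slide 0.005 [ 1.39 -5.48]
slide 0.0035 [ 0.68 -5.9 ]
slide 0.002 [ 1.9  -5.65]
slide 0.0005 [ 5.19 -6.31]
slide -0.001 [15.23 -8.22]
29.325 -0.0009999999999999992 0.0175
```

The tumbler seated where predicted: floor contact at slide about 0, resting on the peg about 18 mm below its axis. Now I'll release and retract.

```bash
python3 - <<'E'
from cell import r, optics
from plan import *
import pickle,cv2
tz=toolz(PY,np.pi/4)
p=np.array(r.current_tool_pos())
r.set_gripper(1.0); r.sleep(.2); print(r.current_opening(),r.current_contact_force())
r.move_linear(p-.15*tz,vel=.1)
def pic(n,k):
    T=np.eye(4);T[:3,3]=r.current_tool_pos();T[:3,:3]=Rn.from_quat(r.current_ee_rot()).as_matrix()
    d=optics.get_image(n); d["Tt"]=T; pickle.dump(d,open(f"{n}{k}.pkl","wb")); cv2.imwrite(f"pics/{n}{k}.png",d["pixels"][:,:,::-1])
for n in("side","top","wrist"): pic(n,11)
print(r.current_t())
E
python3 bowl.py side11 top11
python3 - <<'E'
import pickle,cv2,numpy as np
a=[cv2.resize(pickle.load(open(f"{n}.pkl","rb"))["pixels"][y:y+120,270:400,::-1],None,fx=3,fy=3) for n,y in(("side11",150),("top11",140))]
cv2.imwrite("pics/cmp11.png",np.clip(np.hstack(a)*1.3,0,255).astype('uint8'))
E
```

```text
1.002807858009327 [0.56112444 0.4373474  0.42133856]
31.7
side11 [ 0.5034 -0.0043] 391
top11 [ 0.5029 -0.0013] 614
```

View pics/cmp11.png

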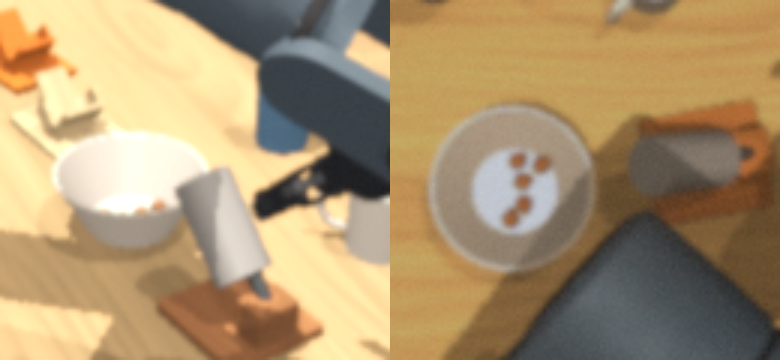

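View pics/wrist11.png

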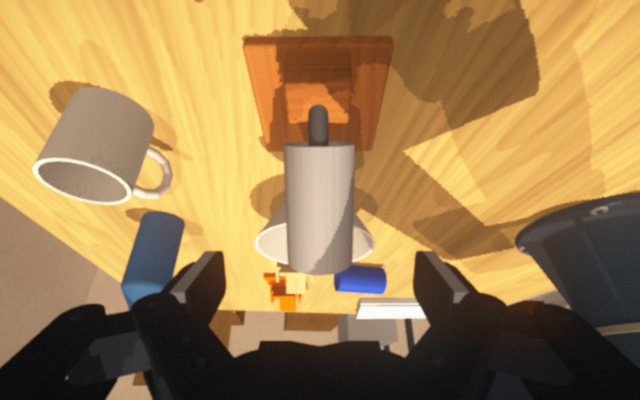

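Tumbler hangs at wrist (319,205), and the top view shows five knobs in the bowl. I'll measure how well it is seated before handing in.

Run:
```python
from plan import *
import pickle
from h import *
from scipy.optimize import least_squares
d=pickle.load(open("wrist11.pkl","rb")); W=cloud(d,d["Tt"]@d["mount"]); C=d["pixels"].astype(int)
sat=(C.max(-1)-C.min(-1))/np.maximum(C.max(-1),1)
pz=s*h(PY)+[0,0,s]; tz=toolz(PY,np.pi/4); n=np.cross(pz,tz)
D=W-(ROOT+.019*tz); t=D@pz; rad=np.linalg.norm(D-t[...,None]*pz,axis=-1)
m=(np.abs(rad-.031)<.01)&(t>.03)&(t<.16)&(sat<.3); D=(W-ROOT)[m]; L=np.stack([D@pz,D@tz,D@n],1)
def f(p):
    c=np.array([1,p[2],p[3]]);c/=np.linalg.norm(c);E=L-[.09,p[0],p[1]];k=E@c
    return np.linalg.norm(E-np.outer(k,c),axis=1)-.031
o=least_squares(f,[.019,0,0,0],loss='soft_l1',f_scale=.001)
print("offset below, sideways, slopes",o.x.round(4),np.abs(o.fun).mean(),"t range",np.percentile(L[:,0],[.3,1,99,99.7]).round(4))
b=o.x[:2]+.05*o.x[2:]; print("cup_in lateral off at tip",np.linalg.norm(b))
from cell import r
r.hand_in(); print(r.current_t())
```

```text
offset below, sideways, slopes [ 0.0185  0.0012 -0.0019  0.0104] 0.0005655282410434822 t range [0.031  0.0341 0.1458 0.1468]
cup_in lateral off at tip 0.018507942411588835
the job is handed in; nothing more can be done
the job is handed in; nothing more can be done
```

The tumbler is hanging upside down and fully seated on the peg, and all five knobs are in the bowl. I handed the job in at about 32 s of the 67 s allowed; it reports no verdict.

- **Lift and pour:** I gripped the tumbler across its diameter, lifted it straight up and rolled it over the bowl. The top and wrist pictures both show all five knobs on the bowl's floor.
- **Hang:** I slid it over the peg, lowered it until it rested there and pushed until its floor met the tip. Then I opened the gripper and backed off 150 mm.
- **Last measurement:** The tumbler's axis lies 18.5 mm below the peg's (19 mm is natural) and is tilted about 0.01 rad from it. Its underside sits 146 mm from the peg's root, which is fully home. `cup_in` is about 19 mm from the tip (limit 32 mm).
- **What went wrong:** Before pouring, the tilted tumbler's foot caught the bowl's rim as I lowered it. The bowl ended 11 to 13 mm from its starting place, within the 40 mm limit but not exactly where it stood. It stayed upright and nothing spilled.
- **Bystanders:** The mug, flask, gift box and look-alikes were never touched on purpose. They look undisturbed in the pictures, but I did not measure them.

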